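# Clear the dishes out of the carton bay, then push the carton home

## Task

A stack of culture dishes has been left in the carton bay. Take it out of the way and stand it upright inside the grey dish tray with the other stack. Then slide the white carton along the bench into the bay, between the guide rails, until it is fully home against the end stop; do not lift the carton or knock anything over, and leave the other glassware where it is.

Things in the scene. Friction and masses are not known exactly. Their poses are not given: they have to be found in the camera images.
- dishes_a: stack of round clear culture dishes with a lid, together one rigid piece, 61 mm across, 49 mm high; origin at the centre of its underside (axis within 1 mm of it), z up. Looks like the other stack; it stands either in the bay or already in the dish tray
- dishes_b: stack of round clear culture dishes with a lid, together one rigid piece, 61 mm across, 49 mm high; origin at the centre of its underside (axis within 1 mm of it), z up. Looks like the other stack; it stands either in the bay or already in the dish tray
- carton: closed white carton, 100 mm wide (its x), 150 mm long (its y), 68 mm high, about 0.3 kg, too wide to grasp from above; origin at the centre of its underside (1 mm nearer its -x side than its +x side). It lies on the bench outside the mouth of the bay, roughly in line with it, its -y end nearer the bay
- bay: carton bay fixed to the bench, no floor: two guide rails along its y, 22 mm high, 108 mm apart inside, and an end stop 42 mm high with its face at y = -75 mm. The rails are straight to y = +55 mm, then flare to a mouth 140 mm wide inside at y = +96 mm, open towards +y. Origin on the bench where the centre of the carton's underside must come
- bay_home (a point): the bay's origin as a point, same axes as the bay: a carton fully home has its origin here and its y along this y
- dish_tray: grey rectangular dish tray fixed to the bench, inside 104 mm (its x) by 224 mm (its y), rim 18 mm high and 6 mm thick, its floor level with the bench (within 1 mm); origin at the centre of its floor. One dish stack already stands in its +y half; its -y half is free
- beaker: clear glass beaker, 67 mm wide, 87 mm high; a bystander to leave in place; origin at the centre of its underside
- flask: conical glass flask, 74 mm wide, 102 mm high; a bystander to leave in place; origin at the centre of its underside
- bottle: round brown glass bottle with black cap, 68 mm wide, 135 mm high; a bystander to leave in place; origin at the centre of its underside
Mind the look-alikes: they are no part of the job. What is shaped like the dishes_b but green is not meant.

How it is judged (in metres and radians):
On the way, in this order (a step that is already met when the one before it is completed fails the run):
1. both dish stacks stand upright in the dish tray, let go, and the carton is still outside the bay (x of dishes_a in the frame of dish_tray between -0.045 and 0.045 m and y of dishes_a in the frame of dish_tray between -0.105 and 0.105 m and angle between each of dishes_a, dishes_b's own z axis and vertical below 0.1 rad and height (world z) of each of dishes_a, dishes_b below 0.008 m and linear speed of each of dishes_a, dishes_b below 0.03 m/s and x of dishes_b in the frame of dish_tray between -0.045 and 0.045 m and y of dishes_b in the frame of dish_tray between -0.105 and 0.105 m and contact force between the fingers and dishes_a below 0.3 N and contact force between the fingers and dishes_b below 0.3 N and y of carton in the frame of bay_home above 0.14 m), for 0.2 s.
2. the carton is fully home in the bay (y of carton in the frame of bay_home between -0.008 and 0.007 m and x of carton in the frame of bay_home between -0.01 and 0.01 m and angle between the y axis of carton and the y axis of bay_home, either way round below 0.08 rad and angle between carton's own z axis and vertical below 0.06 rad and height (world z) of carton below 0.008 m and linear speed of carton below 0.02 m/s), for 0.2 s.
At the end, for the whole second after the job is handed in: Both dish stacks stand upright and at rest on the floor of the dish tray (axes at least 7 mm inside the rim, tilt under 0.1 rad); the carton lies flat on the bench in the bay, its origin within 7 mm of home along the bay and 10 mm across it, turned less than 0.08 rad from the bay, at rest (all of step 2 and x of dishes_a in the frame of dish_tray between -0.045 and 0.045 m and y of dishes_a in the frame of dish_tray between -0.105 and 0.105 m and angle between each of dishes_a, dishes_b's own z axis and vertical below 0.1 rad and height (world z) of each of dishes_a, dishes_b below 0.008 m and linear speed of each of dishes_a, dishes_b below 0.03 m/s and x of dishes_b in the frame of dish_tray between -0.045 and 0.045 m and y of dishes_b in the frame of dish_tray between -0.105 and 0.105 m); the robot touches nothing.
It fails at once if a dish stack is tipped over (0.6 rad) (angle between any of dishes_a, dishes_b's own z axis and vertical above 0.6 rad).
It fails at once if the carton is lifted more than 25 mm or tipped more than 0.35 rad (height (world z) of carton above 0.025 m or angle between carton's own z axis and vertical above 0.35 rad).
It fails at once if the beaker, the flask or the brown bottle is moved more than 40 mm or tipped more than 0.6 rad (distance of any of beaker, flask, bottle from where it was at the start of the episode above 0.04 m or angle between any of beaker, flask, bottle's own z axis and vertical above 0.6 rad).
It also fails if it takes over 59 s, if anything falls off the work surface, if the arm or the gripper's body presses on something with over 40 N, if the wrist force passes 120 N, or if a joint passes its speed limit or range.

## Robot

A 6-joint arm with a two-finger parallel gripper is mounted at the origin on a cart in front of the work surface, level with it; the furniture and walls round the work are solid. World frame = base frame: x ahead of the robot, y to its left, z up, the work surface at z = 0. Lengths are in mm, angles in degrees, forces in N, time in s.
With the tool pointing down it reaches from about 300 to 850 mm from the base axis. Payload 4.2 kg.
Tool frame: the origin (TCP) lies between the finger pads; the fingertips stand 19 mm ahead of it and the grasp point (between the pads) is the TCP (env.tips_ahead is the distance from the TCP to the fingertips, in mm); z points along the fingers, y is the direction in which the jaws open and shut (so a half turn about z gives the same grasp; the last joint's range is limited). The gripper opens to 91 mm and grips with 3 to 60 N. Pads are 32 mm wide; open, the fingers measure 118 mm over their backs; the gripper's body (76 mm by 178 mm) begins 60 mm behind the grasp point.
Start: joints at [73.969, 18.312, 89.639, -0, 72.044, -1.146], TCP at [147.711, 555.718, 232.976] pointing down, gripper open.
Joint ranges: [-177.97, 177.97], [-48.28, 115.42], [12.27, 149.76], [-77.06, 257.06], [2.81, 150.46], [-146.56, 146.56]. Speed limits (degrees/s): [147.25, 147.25, 180, 180, 180, 180].

## Interface

Orientations are given as [roll, pitch, yaw] about the fixed x, y, z axes, in that order (R = Rz(yaw) Ry(pitch) Rx(roll)).
In Python, from workcell import telemetry, viewer, job_done, env gives the robot as it stands. The module is installed in compiled form; this text tells all that it offers.
- The arm moves only by the shell command python3 -m jog 'ROWS' [FORCE]. ROWS is JSON, a list of rows, each a list of 3 entries, a list of its own where there are three numbers: the shift along the tool's x, y, z in cm, then the turn about the tool's z in degrees, then the opening, from 0 (shut) to 1 (fully open). A call has 1 to 10 rows; each row shifts and turns the pose as measured when the row begins, along the tool's axes as they then stand; what a row does not reach is not made up. A row lasts 1/8 s, in which the tool goes at most 62.5 mm and 10.7 degrees, less where a joint would pass 70% of its speed; a pose out of reach is approached as far as the arm can. A call is refused whole if a number of a shift passes 6.25 or a number of a turn 10.7, either way. A call with a gripper value outside its range is refused whole. The fingers move at their own pace and stop on an object; FORCE is the grip in N (left out, the last holds). Time passes only in rows, so rows that do not move let the fingers close. It gives the time, the measured TCP pose, the force and the opening at its end, in the units of the state.
- telemetry.state(): the state, without advancing time (a new reading comes with each control period).
- viewer.grab_frame(name): name is "side" or "top"; returns a dict with "color" (480x640x3 uint8, red, green, blue), "K" (3x3 intrinsics, pixels), "rvec" (rotation vector, rad) and "tvec" (3), from world to camera coordinates, as OpenCV has them. Camera axes: x right, y down, z forward; pixel columns grow to the right and rows downward; lengths in mm; the calibration is good to about 2 mm. A picture is of the moment at which its call begins. There is no depth.
- job_done(): hands the job in, once; it reports no verdict.
The state is a dict: "time_s": time; "qpos": joint angles; "qvel": joint speeds; "effort": joint torques, N m; "ee_pos": TCP position; "ee_rot": TCP orientation; "force": force on the tool from outside, world axes, zero at the start; "torque": the same for the moment, N m; "gripper_width": finger opening in mm.
Only numpy, scipy, OpenCV 4.12 (cv2) and the standard library are available. Lean on these libraries where they do the work, as an engineer would, in place of code of your own. Each camera call takes 0.05 s, during which the arm holds its last target. There are 200 camera calls.

## Working session

There is one attempt and no reset: what is moved stays moved. The work goes in short steps, Python scripts to look and compute and a shell command to move; the robot and the scene stay as the last step left them, time stands still between calls to the robot, and variables do not carry over. Pictures are saved under pics/ and viewed, about 8 in all and at most 12, crops included, and the job is handed in when it is done.

```bash
mkdir -p pics
cat > h.py <<'E'
import numpy as np, cv2
from workcell import telemetry, viewer, job_done, env
def cam(n):
    f=viewer.grab_frame(n); R=cv2.Rodrigues(np.array(f["rvec"],float))[0]
    return f["color"],np.array(f["K"],float),R,np.array(f["tvec"],float).ravel()
def ray(px,z,K,R,t):
    d=R.T@np.linalg.inv(K)@np.array([px[0],px[1],1.]); c=-R.T@t
    return c+d*(z-c[2])/d[2]
def proj(P,K,R,t):
    p=K@(R@np.array(P,float)+t); return p[:2]/p[2]
E
python3 - <<'E'
from h import *
for n in("side","top"):
    c,K,R,t=cam(n); cv2.imwrite(f"pics/{n}0.png",c[:,:,::-1]); np.savez(f"{n}.npz",K=K,R=R,t=t); print(n,K[0,0],-R.T@t, R[2])
s=telemetry.state();print(s["ee_pos"],s["ee_rot"],s["time_s"],s["gripper_width"])
E
```

```text
side 441.41428593474836 [ 362.59878627 -881.93297234  787.24053154] [ 0.15667629  0.7283627  -0.66703846]
top 582.7082431370404 [ 376.95285436  -82.53923085 1386.44117008] [ 0.09094013 -0.00140259 -0.99585537]
[147.57298604 555.31018192 232.20834002] [-1.79910499e+02 -2.80430063e-03  1.65116194e+02] 0.1 91.24381365222779
```

View pics/top0.png

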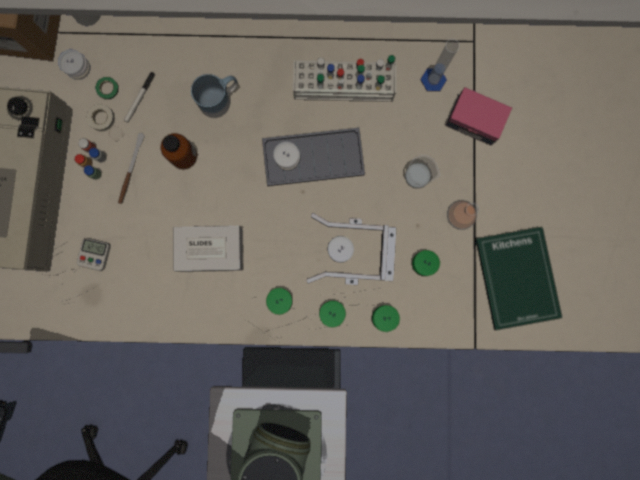

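View pics/side0.png

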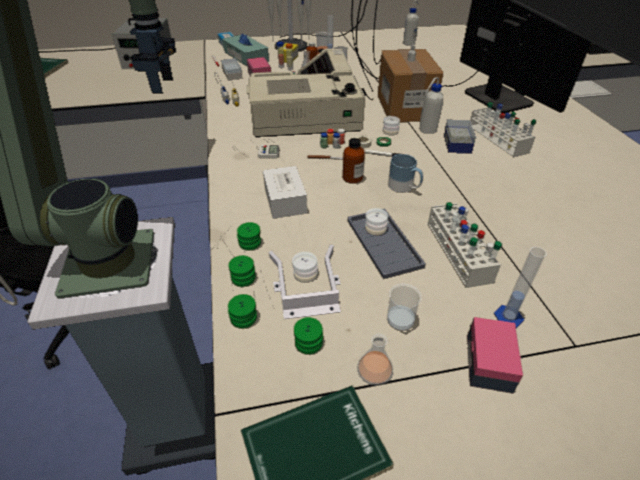

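Both views agree. White stacks are at top (340,248) in the bay and top (286,154) in the tray's left (+y) half. The four green stacks and the far white thing at (73,63) are not meant. The carton is at (208,248), and the bay mouth faces left (+y). Next I measure and confirm in a crop.

Run:
```python
from h import *
c,K,R,t=cam("top")
s=telemetry.state()
print("base px",proj([0,0,0],K,R,t),"tcp px",proj(s["ee_pos"],K,R,t))
hsv=cv2.cvtColor(c,cv2.COLOR_RGB2HSV)
m=((hsv[:,:,1]<28)&(hsv[:,:,2]>140)).astype(np.uint8)*255
vis=c[:,:,::-1].copy()
cs,_=cv2.findContours(m,cv2.RETR_EXTERNAL,cv2.CHAIN_APPROX_NONE)
def rep(k,name,z):
    r=cv2.minAreaRect(k); b=cv2.boxPoints(r)
    print(name,np.round(r[0],1),np.round(r[1],1),round(r[2],1),"ctr@z",z,np.round(ray(r[0],z,K,R,t)[:2],1),"corners",[np.round(ray(p,z,K,R,t)[:2]).tolist() for p in b])
for k in cs:
    x,y,w,h=cv2.boundingRect(k)
    if cv2.contourArea(k)<80 or not(160<x<450 and 110<y<320):continue
    z=68 if x<235 else 49 if w<40 and h<40 else 42
    rep(k,"white",z); cv2.drawContours(vis,[k],-1,(0,0,255),1)
# tray: dark grey
m2=cv2.inRange(c[110:200,240:380],(60,60,60),(125,125,125))
cs,_=cv2.findContours(m2,cv2.RETR_EXTERNAL,cv2.CHAIN_APPROX_NONE,offset=(240,110))
k=max(cs,key=cv2.contourArea); rep(k,"tray",18); cv2.drawContours(vis,[k],-1,(255,0,0),1)
mb=cv2.inRange(hsv,(40,80,40),(85,255,255))
cs,_=cv2.findContours(mb,cv2.RETR_EXTERNAL,cv2.CHAIN_APPROX_NONE)
for k in cs:
    if 300<cv2.contourArea(k)<1500: rep(k,"green",49)
cv2.imwrite("pics/crop1.png",cv2.resize(vis[115:335,160:450],None,fx=2.7,fy=2.7,interpolation=cv2.INTER_CUBIC))
```

```text
base px [276.24522834 454.42105766] tcp px [-16.69023833 403.52524761]
white [342.5 278.7] [70.7 10.1] 3.5 ctr@z 42 [ 407.3 -144.4] corners [[399.0, -63.0], [422.0, -63.0], [416.0, -226.0], [393.0, -225.0]]
white [341.  248.5] [23. 24.] 90.0 ctr@z 49 [ 476.4 -139.4] corners [[502.0, -111.0], [504.0, -167.0], [450.0, -167.0], [449.0, -112.0]]
white [388.8 253.2] [11.3 54. ] 3.4 ctr@z 42 [ 468.4 -250.4] corners [[407.0, -234.0], [532.0, -240.0], [531.0, -267.0], [406.0, -260.0]]
white [205.6 247.1] [43.1 64.2] 88.7 ctr@z 68 [471.7 168.4] corners [[518.0, 244.0], [524.0, 98.0], [426.0, 93.0], [420.0, 238.0]]
white [346.4 222.6] [70.1  8.5] 7.3 ctr@z 42 [ 537.6 -151.2] corners [[536.0, -69.0], [556.0, -71.0], [539.0, -233.0], [519.0, -231.0]]
white [286.1 154.7] [21.  21.9] 63.4 ctr@z 49 [693.2  -7.5] corners [[703.0, 27.0], [728.0, -19.0], [683.0, -42.0], [659.0, 3.0]]
tray [312.8 156.3] [ 50.5 100.5] 83.7 ctr@z 18 [698.1 -69.7] corners [[743.0, 58.0], [775.0, -181.0], [653.0, -196.0], [622.0, 41.0]]
green [385.8 317.8] [26.2 25.5] 45.0 ctr@z 49 [ 320.4 -244. ] corners [[320.0, -202.0], [362.0, -243.0], [321.0, -286.0], [279.0, -245.0]]
green [332.  313.5] [25. 24.] 90.0 ctr@z 49 [ 327.5 -121.4] corners [[355.0, -94.0], [356.0, -148.0], [300.0, -149.0], [299.0, -95.0]]
green [278.5 300.5] [25. 25.] 90.0 ctr@z 49 [354.5   1.2] corners [[382.0, 30.0], [383.0, -27.0], [327.0, -28.0], [326.0, 29.0]]
green [425.5 262.5] [25.5 25.5] 45.0 ctr@z 49 [ 448.2 -334.1] corners [[447.0, -293.0], [490.0, -334.0], [449.0, -375.0], [407.0, -334.0]]
green [518.4 277.9] [92.6 66.1] 78.3 ctr@z 49 [ 417.3 -547.3] corners [[504.0, -452.0], [539.0, -602.0], [331.0, -642.0], [298.0, -494.0]]
green [106.5  87.5] [19. 21.] 90.0 ctr@z 49 [845.3 419.8] corners [[868.0, 446.0], [869.0, 396.0], [823.0, 394.0], [822.0, 443.0]]
```

View pics/crop1.png

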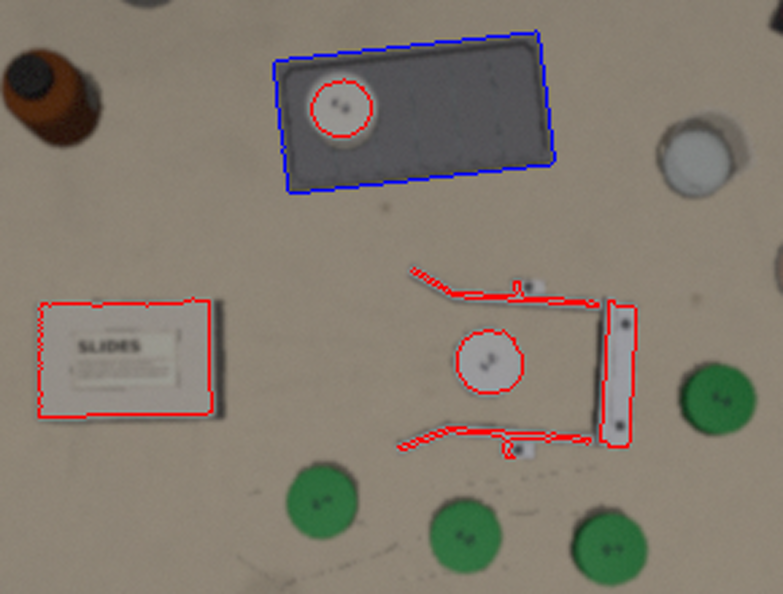

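The crop shows bay stack at (340,248) as the only white stack inside the rails, so that is the one to move; the green ones are decoys. It also shows the other white stack in the tray's +y half, with the −y half empty. I start the transit and refine the numbers alongside.

```bash
python3 -m jog '[[[0,0,0],-7.45,1],[[0,0,0],-7.45,1],[[-2.8,-5.5,0],0,1],[[-2.8,-5.5,0],0,1],[[-2.8,-5.5,0],0,1],[[-2.8,-5.5,0],0,1],[[-2.8,-5.5,0],0,1],[[-2.8,-5.5,0],0,1],[[-2.8,-5.5,0],0,1],[[-2.8,-5.5,0],0,1]]' 25
cat >> h.py <<'E'
def todo(x,y,z,yaw):
    s=telemetry.state(); p=np.array(s["ee_pos"]); r=np.radians(s["ee_rot"][2]); d=np.array([x,y,z])-p
    sh=[d[0]*np.cos(r)+d[1]*np.sin(r), d[0]*np.sin(r)-d[1]*np.cos(r), -d[2]]
    print("t",round(s["time_s"],2),"pos",np.round(p,1),"rot",np.round(s["ee_rot"],1),"F",np.round(s["force"],1),"w",round(s["gripper_width"],1))
    print("shift cm",np.round(np.array(sh)/10,2),"turn",round(((s["ee_rot"][2]-yaw+180)%360)-180,2))
E
python3 - <<'E'
from h import *
T=np.load("top.npz");S=np.load("side.npz")
T=(T["K"],T["R"],T["t"]);S=(S["K"],S["R"],S["t"])
for p,z in [((326.7,274.3),22),((378.5,278.0),22),((328.5,223.5),22),((381.5,228),22)]: print("rail",np.round(ray(p,z,*T)[:2],1))
c=cv2.imread("pics/side0.png")[:,:,::-1]; hsv=cv2.cvtColor(np.ascontiguousarray(c),cv2.COLOR_RGB2HSV)
for P in [(476.4,-139.4,49),(693.2,-7.5,49),(469.5,-237,42)]: print("side proj",P,proj(P,*S))
g=cv2.cvtColor(np.ascontiguousarray(c),cv2.COLOR_RGB2GRAY)
cv2.imwrite("pics/sc.png",cv2.resize(c[195:325,215:435,::-1],None,fx=3.6,fy=3.6,interpolation=cv2.INTER_CUBIC))
todo(476.4,-139.4,120,180)
E
```

```text
time_s: 1.4
ee_pos: [378.6, 113.2, 231.1]
ee_rot: [-179.8, 0.1, -178.9]
force: [2.2, 0.2, -0.2]
gripper_width: 91.1
rail [ 417.2 -108.2]
rail [ 411.1 -229.4]
rail [ 536.8 -110.1]
rail [ 528.8 -235.2]
side proj (476.4, -139.4, 49) [303.98824542 260.16591845]
side proj (693.2, -7.5, 49) [375.22152795 214.83990528]
side proj (469.5, -237, 42) [308.6528049  292.97260328]
t 1.4 pos [378.6 113.2 231.1] rot [-1.798e+02  1.000e-01 -1.789e+02] F [ 2.2  0.2 -0.2] w 91.1
shift cm [ -9.3  -25.44  11.11] turn 1.09
```

View pics/sc.png

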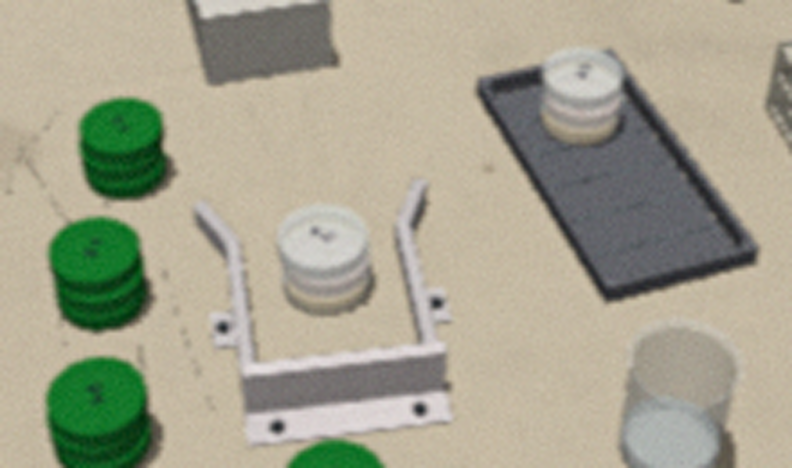

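The side crop shows the bay stack's lid centre at px (304.7,260.3), and the top-view point predicts (304.0,260.2). The tray stack is within 4 mm, and the wall top is consistent with the stop face at y≈-237. I take the bay as (474,-162), yaw -3.2°.

```bash
python3 -m jog '[[[-1.86,-5.1,0],0.5,1],[[-1.86,-5.1,0],0.5,1],[[-1.86,-5.1,0],0,1],[[-1.86,-5.1,1],0,1],[[-1.86,-5.1,2],0,1],[[0,0,4],0,1],[[0,0,3],0,1],[[0,0,0],0,1]]'
python3 -c "
from h import *
todo(476.4,-139.4,32,180)"
```

```text
time_s: 2.4
ee_pos: [477.0, -155.9, 129.1]
ee_rot: [-179.8, 0.3, 179.5]
force: [-0.1, 0.0, -0.1]
gripper_width: 91.2
t 2.4 pos [ 477.  -155.9  129.1] rot [-179.8    0.3  179.5] F [-0.1  0.  -0.1] w 91.2
shift cm [0.08 1.65 9.71] turn -0.48
```

```bash
python3 -m jog '[[[0.1,1.6,0],0,1],[[0,0,0],0,1],[[0,0,0],0,1]]'
python3 -c "
from h import *
todo(476.4,-139.4,32,180)"
```

```text
time_s: 2.78
ee_pos: [477.8, -138.3, 132.2]
ee_rot: [-179.8, 0.6, 179.6]
force: [0.1, -0.7, 0.5]
gripper_width: 91.1
t 2.77 pos [ 477.8 -138.3  132.2] rot [-179.8    0.6  179.6] F [ 0.1 -0.7  0.5] w 91.1
shift cm [ 0.14 -0.11 10.02] turn -0.4
```

```bash
python3 -m jog '[[[0.1,-0.1,2.5],0,1],[[0,0,2.5],0,1],[[0,0,2.5],0,1],[[0,0,2],0,1],[[0,0,0.3],0,1],[[0,0,0],0,1]]'
python3 -c "
from h import *
todo(476.4,-139.4,32,180)"
```

```text
time_s: 3.52
ee_pos: [483.0, -140.5, 37.4]
ee_rot: [-179.5, 1.4, 179.7]
force: [1.2, -0.4, -0.1]
gripper_width: 91.2
t 3.52 pos [ 483.  -140.5   37.4] rot [-179.5    1.4  179.7] F [ 1.2 -0.4 -0.1] w 91.2
shift cm [0.66 0.1  0.54] turn -0.26
```

```bash
python3 -m jog '[[[0.6,0.1,0.4],0,1],[[0.05,0,0],0,1],[[0,0,0],0,0.3],[[0,0,0],0,0.3],[[0,0,0],0,0.3],[[0,0,0],0,0.3]]' 25
python3 -c "
from h import *
todo(476.4,-139.4,32,180)"
```

```text
time_s: 4.28
ee_pos: [477.5, -139.7, 35.4]
ee_rot: [-179.4, 1.6, 179.7]
force: [0.2, 0.6, 1.0]
gripper_width: 60.3
t 4.28 pos [ 477.5 -139.7   35.4] rot [-179.4    1.6  179.7] F [0.2 0.6 1. ] w 60.3
shift cm [0.11 0.03 0.34] turn -0.26
```

Gripped (60.3 mm, about the 61 mm diameter). Lift and carry to the tray's −y half.

```bash
python3 -m jog '[[[0,0,-1.5],0,0.3],[[0,0,-2.5],0,0.3],[[0,0,-2.5],0,0.3],[[-2,0,-1],-2,0.3],[[-4,0,0],-2,0.3],[[-4,0,0],-2,0.3],[[-4,0,0],-2,0.3],[[-4,0,0],0,0.3],[[-1,0,0],0,0.3],[[0,0,0],0,0.3]]' 25
python3 -c "
from h import *
todo(705,-121.5,35.5,-172.5)"
```

```text
time_s: 5.52
ee_pos: [665.7, -123.1, 112.4]
ee_rot: [-179.4, 0.9, -172.0]
force: [-0.0, 0.0, -1.1]
gripper_width: 60.1
t 5.53 pos [ 665.7 -123.1  112.4] rot [-179.4    0.9 -172. ] F [-0.   0.  -1.1] w 60.1
shift cm [-3.92 -0.39  7.69] turn 0.49
```

```bash
python3 -m jog '[[[-2,-0.3,0],0,0.3],[[-1.8,0,0],0,0.3],[[0,0,0],0,0.3],[[0,0,2.5],0,0.3],[[0,0,2],0,0.3],[[0,0,1],0,0.3],[[0,0,0],0,0.3]]' 25
python3 -c "
from h import *
todo(705,-121.5,35.5,-172.5)"
```

```text
time_s: 6.4
ee_pos: [694.2, -122.9, 56.5]
ee_rot: [-179.5, 0.3, -172.2]
force: [1.0, 0.7, -0.4]
gripper_width: 59.9
t 6.4 pos [ 694.2 -122.9   56.5] rot [-179.5    0.3 -172.2] F [ 1.   0.7 -0.4] w 59.9
shift cm [-1.09 -0.    2.1 ] turn 0.34
```

```bash
python3 -m jog '[[[-1.1,0,0],0,0.3],[[0,0,0.7],0,0.3],[[0,0,0.6],0,0.3],[[0,0,0.4],0,0.3],[[0,0,0.2],0,0.3],[[0,0,0],0,0.3]]' 25
python3 -c "
from h import *
todo(705,-121.5,35.5,-172.5)"
```

```text
time_s: 7.15
ee_pos: [706.9, -121.7, 38.3]
ee_rot: [-179.5, 0.4, -172.2]
force: [-0.2, -0.3, -1.5]
gripper_width: 60.0
t 7.15 pos [ 706.9 -121.7   38.3] rot [-179.5    0.4 -172.2] F [-0.2 -0.3 -1.5] w 60.0
shift cm [0.18 0.04 0.28] turn 0.35
```

```bash
python3 -m jog '[[[0,0,0.2],0,0.3],[[0,0,0.15],0,0.3],[[0,0,0],0,0.3]]' 25
python3 -c "
from h import *
todo(705,-121.5,35.5,-172.5)"
```

```text
time_s: 7.52
ee_pos: [707.1, -121.8, 36.1]
ee_rot: [-179.5, 0.5, -172.2]
force: [0.0, -0.8, -0.9]
gripper_width: 60.3
t 7.53 pos [ 707.1 -121.8   36.1] rot [-179.5    0.5 -172.2] F [ 0.  -0.8 -0.9] w 60.3
shift cm [0.2  0.06 0.06] turn 0.34
```

```bash
python3 -m jog '[[[0,0,0.15],0,0.3],[[0,0,0],0,0.3],[[0,0,0],0,0.85],[[0,0,0],0,0.85],[[0,0,0],0,0.85],[[0,0,-1.5],0,0.85],[[0,0,-3],0,0.85],[[0,0,-4],0,0.85],[[0,0,-4],0,0.85],[[0,0,0],0,0.85]]' 25
python3 - <<'E'
from h import *
todo(470,320,140,180)
E
```

```text
time_s: 8.78
ee_pos: [707.1, -121.0, 168.4]
ee_rot: [-179.3, 0.8, -172.2]
force: [-1.1, -0.2, -1.0]
gripper_width: 77.7
t 8.78 pos [ 707.1 -121.   168.4] rot [-179.3    0.8 -172.2] F [-1.1 -0.2 -1. ] w 77.7
shift cm [17.47 46.92  2.84] turn 7.85
```

```bash
python3 -m jog '[[[0,2,-2],0,0.6],[[1.5,3.5,-1.5],0,0.6],[[2,4.5,0],0,0.6],[[2,5,0],0,0.6],[[2,5,0],0,0.6],[[2,5,0],0,0.6],[[2,5,0],0,0.6],[[2,5,0],0,0.6],[[2,5,0],0,0.6],[[0,3,0],0,0.6]]' 25
python3 -m jog '[[[0,0,0],10,0.6],[[0,0,0],10,0.6],[[0,0,0],10,0.6],[[0,0,0],10,0.6],[[0,0,0],10,0.6],[[0,0,0],10,0.6],[[0,0,0],10,0.6],[[0,0,0],10,0.6],[[0,0,0],10,0.6],[[0,0,0],0,0.6]]' 25
python3 - <<'E'
from h import *
todo(467,310,34,92.8)
print(np.round(telemetry.state()["qpos"],1))
c,K,R,t=cam("top"); cv2.imwrite("pics/top2.png",c[:,:,::-1])
E
```

```text
time_s: 10.02
ee_pos: [481.0, 304.5, 201.6]
ee_rot: [-179.7, 0.5, -172.1]
force: [0.0, -0.3, -0.4]
gripper_width: 54.7
time_s: 11.28
ee_pos: [467.4, 315.3, 203.7]
ee_rot: [-180.0, 0.2, 95.7]
force: [0.2, -0.4, 0.4]
gripper_width: 54.8
t 11.28 pos [467.4 315.3 203.7] rot [-180.     0.2   95.7] F [ 0.2 -0.4  0.4] w 54.8
shift cm [-0.52 -0.1  16.97] turn 2.93
[32.9 18.5 93.7 -0.2 67.9 27.2]
```

View pics/top2.png

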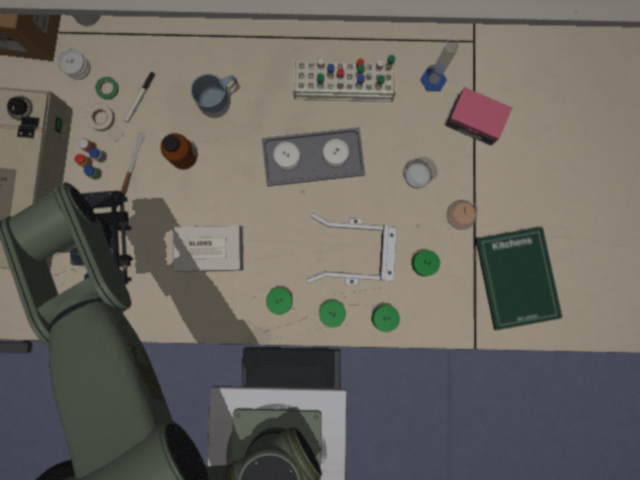

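The picture shows both white stacks standing in the tray, at (286,154) and (336,152), with the bay empty and the carton untouched at (208,248). Now the descent behind the carton.

```bash
python3 -m jog '[[[-0.3,-0.1,2.5],1.5,0.6],[[-0.2,0,3.5],1.4,0.6],[[0,0,4],0,0.6],[[0,0,3.5],0,0.6],[[0,0,2],0,0.6],[[0,0,1],0,0.6],[[0,0,0],0,0.6]]' 25
python3 - <<'E'
from h import *
todo(467.5,262,36,92.8)
E
```

```text
time_s: 12.2
ee_pos: [465.8, 312.6, 36.3]
ee_rot: [179.9, 0.0, 93.9]
force: [0.3, 0.0, 0.5]
gripper_width: 54.7
t 12.2 pos [465.8 312.6  36.3] rot [179.9   0.   93.9] F [0.3 0.  0.5] w 54.7
shift cm [-5.06 -0.18  0.03] turn 1.11
```

```bash
python3 -m jog '[[[-2,0.1,0],1,0.6],[[-2,0,0],0,0.6],[[-1,0,0],0,0.6],[[-0.7,0,0],0,0.6],[[-0.5,0,0],0,0.6],[[0,0,0],0,0.6]]' 25
python3 - <<'E'
from h import *
todo(487,115,36,87)
E
```

```text
time_s: 12.95
ee_pos: [472.3, 246.7, 39.4]
ee_rot: [179.6, -0.1, 92.8]
force: [-0.7, -0.1, -0.8]
gripper_width: 54.5
t 12.95 pos [472.3 246.7  39.4] rot [ 1.796e+02 -1.000e-01  9.280e+01] F [-0.7 -0.1 -0.8] w 54.5
shift cm [-13.23   0.82   0.34] turn 5.81
```

```bash
python3 -m jog '[[[-0.7,0.05,0.1],0.3,0.6],[[-1,0.1,0.1],0.6,0.6],[[-1,0.1,0],0.6,0.6],[[-1,0.1,0],0.6,0.6],[[-1,0.1,0],0.6,0.6],[[-0.6,0,0],0.6,0.6],[[0,0,0],0,0.6]]' 25
python3 - <<'E'
from h import *
todo(487,115,36,87)
c,K,R,t=cam("top"); cv2.imwrite("pics/top3.png",cv2.resize(c[190:320,120:420,::-1],None,fx=2.6,fy=2.6,interpolation=cv2.INTER_CUBIC))
E
```

```text
time_s: 13.82
ee_pos: [480.3, 191.9, 38.1]
ee_rot: [179.4, -0.3, 89.3]
force: [0.2, 1.5, 1.0]
gripper_width: 55.1
t 13.82 pos [480.3 191.9  38.1] rot [179.4  -0.3  89.3] F [0.2 1.5 1. ] w 55.1
shift cm [-7.69  0.77  0.21] turn 2.29
```

View pics/top3.png

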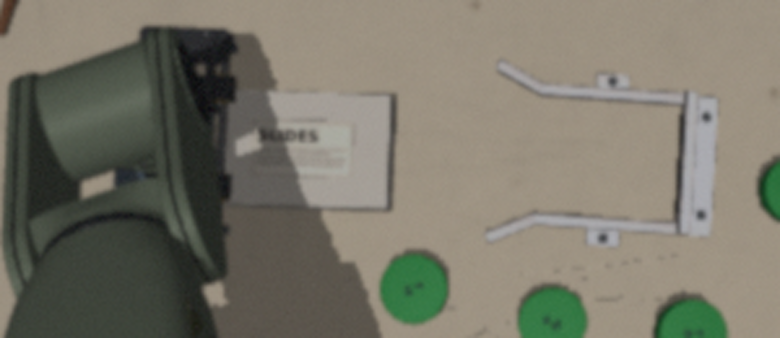

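The carton is being pushed squarely. Its front corners are at crop (393,95) and (390,209).

Run:
```python
from h import *
T=np.load("top.npz");T=(T["K"],T["R"],T["t"])
a=ray((120+393/2.6,190+95/2.6),68,*T);b=ray((120+390/2.6,190+209/2.6),68,*T)
d=(a-b)[:2]; yaw=np.degrees(np.arctan2(d[1],d[0])); f=(a+b)[:2]/2; print(a,b,yaw,f,"ctr",f+75*np.array([-np.sin(np.radians(yaw)),np.cos(np.radians(yaw))]))
```

```text
[521.74995556  21.15466621  68.        ] [422.04465763  20.98594672  68.        ] 0.09695478497101327 [471.8973066   21.07030647] ctr [471.77039314  96.07019908]
```

```bash
python3 -m jog '[[[-0.7,0,0.1],-0.2,0.6],[[-1,0.1,0.1],0,0.6],[[-1,0.1,0],0,0.6],[[-1,0.1,0],0,0.6],[[-1,0.1,0],0,0.6],[[-1,0.1,0],0,0.6],[[-0.6,0,0],0,0.6],[[0,0,0],0,0.6]]' 25
python3 - <<'E'
from h import *
todo(478,-66,36,86.8)
c,K,R,t=cam("top"); cv2.imwrite("pics/top4.png",cv2.resize(c[190:320,120:420,::-1],None,fx=2.6,fy=2.6,interpolation=cv2.INTER_CUBIC))
E
```

```text
time_s: 14.88
ee_pos: [484.8, 124.9, 35.8]
ee_rot: [179.4, -0.4, 89.5]
force: [0.5, 2.1, 1.9]
gripper_width: 54.7
t 14.88 pos [484.8 124.9  35.8] rot [179.4  -0.4  89.5] F [0.5 2.1 1.9] w 54.7
shift cm [-19.1   -0.52  -0.02] turn 2.71
```

View pics/top4.png

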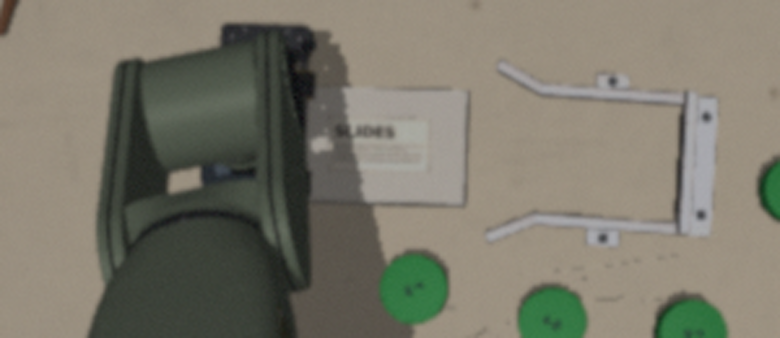

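Front corners are now at crop (468,90) and (465,205). That puts the carton front centre about 3 mm off the bay axis at the mouth, so it can go in.

```bash
python3 -m jog '[[[-0.7,0,0],0.2,0.6],[[-1,0.1,0],0.2,0.6],[[-1,0.1,0],0.2,0.6],[[-1,0.1,0],0.3,0.6],[[-1,0.1,0],0.3,0.6],[[-1,0.1,0],0.4,0.6],[[-0.8,0,0],0.4,0.6],[[0,0,0],0,0.6]]' 25
python3 - <<'E'
from h import *
todo(478,-66,36,86.8)
c,K,R,t=cam("top"); cv2.imwrite("pics/top5.png",cv2.resize(c[190:320,120:420,::-1],None,fx=2.6,fy=2.6,interpolation=cv2.INTER_CUBIC))
E
```

```text
time_s: 15.92
ee_pos: [488.5, 55.4, 35.4]
ee_rot: [179.4, -0.4, 87.4]
force: [-0.3, 1.3, 1.4]
gripper_width: 54.7
t 15.93 pos [488.5  55.4  35.4] rot [179.4  -0.4  87.4] F [-0.3  1.3  1.4] w 54.7
shift cm [-12.18  -0.5   -0.06] turn 0.59
```

View pics/top5.png

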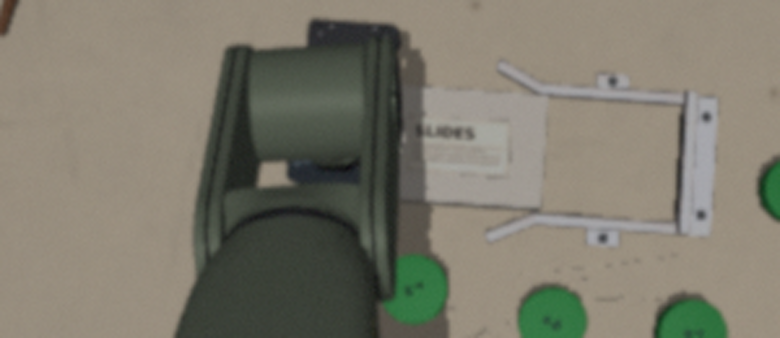

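The front corners, crop (547,95) and (540,209), are centred at the start of the straight rails. I keep pushing.

```bash
python3 -m jog '[[[-0.7,0,0],0.2,0.6],[[-1,0,0],0.2,0.6],[[-1,0,0],0.2,0.6],[[-1,0,0],0,0.6],[[-1,0,0],0,0.6],[[-1,0,0],0,0.6],[[-1,0,0],0,0.6],[[-1,0,0],0,0.6],[[-0.6,0,0],0,0.6],[[0,0,0],0,0.6]]' 25
python3 - <<'E'
from h import *
todo(478,-66,36,86.8)
E
```

```text
time_s: 17.23
ee_pos: [483.4, -32.7, 34.8]
ee_rot: [179.4, -0.4, 86.8]
force: [1.5, 2.1, 1.0]
gripper_width: 54.8
t 17.23 pos [483.4 -32.7  34.8] rot [179.4  -0.4  86.8] F [1.5 2.1 1. ] w 54.8
shift cm [-3.35 -0.35 -0.12] turn -0.04
```

```bash
python3 -m jog '[[[-0.7,0,0],0,0.6],[[-0.8,0,0],0,0.6],[[-0.6,0,0],0,0.6],[[-0.5,0,0],0,0.6],[[0,0,0],0,0.6]]' 25
python3 -m jog '[[[-0.4,0,0],0,0.6],[[-0.4,0,0],0,0.6]]' 25
python3 -m jog '[[[-0.4,0,0],0,0.6],[[-0.4,0,0],0,0.6]]' 25
```

```text
time_s: 17.85
ee_pos: [481.9, -59.9, 34.7]
ee_rot: [179.4, -0.4, 86.8]
force: [0.8, 2.8, 1.8]
gripper_width: 54.8
time_s: 18.1
ee_pos: [481.5, -67.9, 34.6]
ee_rot: [179.4, -0.4, 86.8]
force: [0.2, 5.2, 4.2]
gripper_width: 54.7
time_s: 18.35
ee_pos: [481.1, -68.0, 35.0]
ee_rot: [179.5, -1.2, 86.7]
force: [3.9, 29.0, 5.1]
gripper_width: 54.6
```

The push force jumped to 29 N with no further travel, so the carton is against the stop at TCP y≈-68 (predicted -66). Back off, lift and check.

```bash
python3 -m jog '[[[0.5,0,0],0,0.6],[[1.5,0,0],0,0.6],[[2.5,0,0],0,0.6],[[3,0,0],0,0.6],[[1,0,-3],0,0.6],[[0,0,-5],0,0.6],[[3,0,-5],0,0.6],[[6,0,-3],0,0.6],[[6,0,0],0,0.6],[[6,0,0],0,0.6]]' 25
python3 -m jog '[[[6,0,0],0,0.6],[[6,0,0],0,0.6],[[6,0,0],0,0.6],[[0,0,0],0,0.6],[[0,0,0],0,0.6]]' 25
python3 - <<'E'
from h import *
c,K,R,t=cam("top"); cv2.imwrite("pics/top6.png",cv2.resize(c[115:335,160:450,::-1],None,fx=2.7,fy=2.7,interpolation=cv2.INTER_CUBIC))
c,K,R,t=cam("side"); cv2.imwrite("pics/side6.png",cv2.resize(c[150:380,215:445,::-1],None,fx=2.6,fy=2.6,interpolation=cv2.INTER_CUBIC))
todo(0,0,0,0)
E
```

```text
time_s: 19.6
ee_pos: [494.3, 223.6, 199.7]
ee_rot: [180.0, -0.8, 86.3]
force: [0.3, -0.0, -0.0]
gripper_width: 54.9
time_s: 20.23
ee_pos: [503.9, 410.8, 198.3]
ee_rot: [-180.0, -0.3, 86.5]
force: [0.1, -0.4, -0.2]
gripper_width: 54.5
t 20.32 pos [504.1 410.3 198.7] rot [-180.    -0.3   86.4] F [ 1.  -0.3 -0.3] w 54.8
shift cm [-44.07 -47.78  19.87] turn 86.45
```

View pics/top6.png

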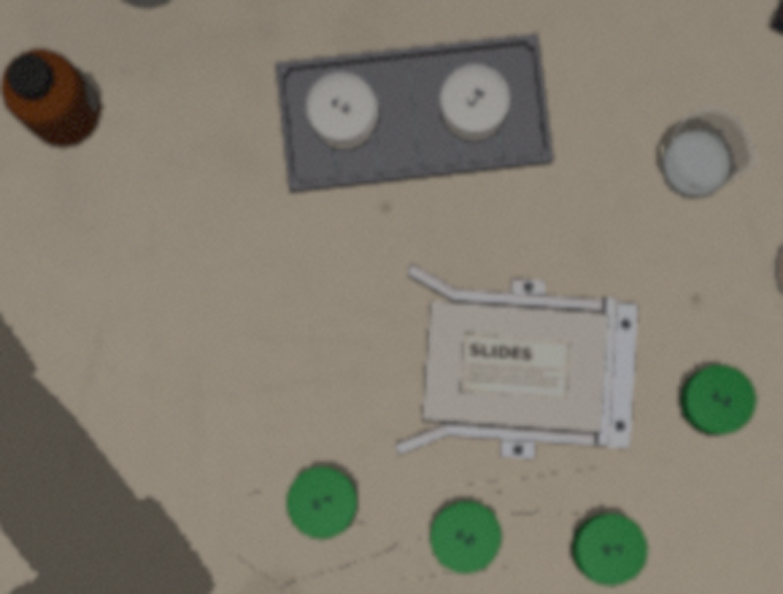

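View pics/side6.png

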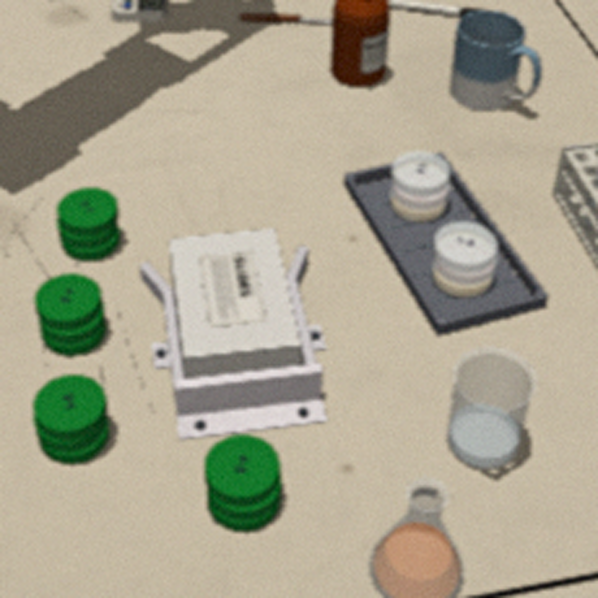

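The carton lies flat between the rails with its front edge at the stop, both stacks stand in the tray, and the bystanders look unmoved. One numeric check of the carton's rear edge, crop (432,303) and (424,418), then I hand in.

Run:
```python
from h import *
T=np.load("top.npz");T=(T["K"],T["R"],T["t"])
a,b=[ray((160+u/2.7,115+v/2.7),68,*T)[:2] for u,v in((432,303),(424,418))]
d=a-b;yaw=np.arctan2(d[1],d[0]);o=(a+b)/2-75*np.array([-np.sin(yaw),np.cos(yaw)])
print("carton",o,np.degrees(yaw),"len",np.hypot(*d),"bay approx (474,-162), -3.2")
if abs(o[1]+162)<9: job_done(); print("handed in")
```

```text
carton [ 470.36920582 -162.54946694] -2.7972493666310814 len 97.0973512149408 bay approx (474,-162), -3.2
the job is handed in; nothing more can be done
handed in
```

I moved the dish stack from the bay into the free half of the grey tray. I then slid the carton along the bench, between the rails, until it met the end stop, and handed the job in at about 20 s of the 59 s allowed.

- **Carton:** the push force rose to 29 N with no further travel, at the place where the stop was expected. From the last picture, its origin is at about (470, -163) mm with a yaw of -2.8°. The bay is estimated at (474, -162) mm and -3.2°. The 4 mm sideways difference is within both the measuring error and the 10 mm tolerance. The carton was pushed flat along the bench and never gripped.
- **Dish stacks:** both stand upright in the tray and released, seen in both the top and side views. I moved the stack that was in the bay and left the one already in the tray alone.
- **Other items:** the beaker, flask, brown bottle and green stacks look unmoved; I judged this by eye and did not measure it. The arm is clear of everything.

No check failed. The arm drifted by a few millimetres and up to 1.6° of tilt during some moves. I corrected the position drift each time; the tilt could not be commanded, and it was 0.3° at the end.

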